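# Hold the sprung board holder open at its marker

## Task

A tin has been left standing in the spring-loaded board holder, in the way of its sliding jaw. Lift the tin out and stand it upright on the cutting mat, clear of the holder, then pull the jaw open by its upright tab until the jaw's pointer pin lines up with the pin on the marker clip, and keep holding it there for the board to be put in: the program finishes with the tab still held against the spring. Leave the mallet, glue gun, circuit board and pump bottle where they lie.

Things in the scene. Friction and masses are not known exactly. Their poses are not given: they have to be found in the camera images.
- holder: Fixed board holder. Base 245 x 110 x 12 mm (x -125..120), edge rails 8 mm wide, tops at 18 mm. Origin: on the mat under it; z up; x runs from the end block (x -115..-95, 35 mm high) to the fixed jaw (x 24..46, 36 mm high) and spring barrel (to x 112, same height). The sliding jaw next to the fixed jaw opens along -x, over a free bed 95 mm long when shut. The bed is 12 mm above the mat.
- jaw (a joint): Opening of the sliding jaw, m: 0 shut, at most 0.090, along the holder's -x. A spring pulls it shut: 4.5 N at 0, plus 0.9 N per 10 mm; it goes back if let go. Dark steel bar 24 (x) x 84 (y) mm, top 36 mm above the mat, centre at holder x = 12 mm minus opening. The marker stands at 55 to 80 mm opening; with the tin on the bed the jaw jams before that.
- pull_tab (a point): Upright black tab with grey ribs on top of the sliding jaw, to pull it by: 14 mm thick along the pull (x), 36 mm wide (y), 50 mm tall. This point: centre of its foot, 36 mm above the mat (top at 86 mm). Axes as the holder's; moves with the jaw. With the tin gone, nothing beside it is higher than 36 mm.
- pointer (a point): Tip of the jaw's pointer: a thin steel pin out of the jaw bar's -y end, 58 mm to the -y side of the holder's centre line, 25 mm above the mat. Same holder x as the middle of the tab. Axes as the holder's.
- mark (a point): The mark: inner end of the dark steel pin lying on a small white plastic marker clip (16 x 18 x 22 mm high) fixed beside the holder's -y edge, 61 mm from the centre line, 22 mm above the mat; its place along the holder varies. Axes as the holder's; the jaw is at the mark when pointer and mark have the same x in the holder's frame.
- tin: Round closed brass-coloured metal tin, 50 mm diameter, 45 mm high, about 0.1 to 0.2 kg, standing on the holder's bed (12 mm above the mat) between sliding jaw and end block. Origin: centre of its underside, z up along its axis.
- mallet: Loose mallet, leave alone: cross head 100 mm long and 39 mm thick, wooden handle 220 mm. Origin under the middle of the head, on the mat; handle towards its -x, head along y.
- glue_gun: Loose red glue gun lying on its side, leave alone: barrel 130 x 36 x 32 mm plus nozzle and white stick along x, grip 100 mm out to -y. Origin under the middle of the barrel.
- board: Loose green circuit board, leave alone: 55 (x) x 90 (y) x 6 mm, parts on top to 12 mm. Origin: centre of its underside.
- pump_bottle: Loose clear pump bottle, leave alone: 76 mm diameter, 192 mm high with its white pump. Origin: centre of its underside.
Not all that is in view belongs to the job. There is more than one size of the tin; the one meant has the size given above.

How it is judged:
By the outcome, as a careful person would: the job done as asked, in the order asked, and still so for the second after the job is handed in, while the arm keeps its last pose, push and grip.
It also fails if it takes over 54 s, if anything falls off the work surface, if the arm or the gripper's body presses on something with over 40 N, if the wrist force passes 120 N, or if a joint passes its speed limit or range.

## Robot

A 6-joint arm with a two-finger parallel gripper is mounted at the origin on the work surface. World frame = base frame: x ahead of the robot, y to its left, z up, the work surface at z = 0. Lengths are in mm, angles in rad, forces in N, time in s.
With the tool pointing down it reaches from about 350 to 725 mm from the base axis. Payload 6 kg.
Tool frame: the origin (TCP) lies at the very end of the fingers, on their centre line; the grasp point (between the pads) lies 19 mm behind it (bot.grip_depth is the distance from the TCP to the grasp point, in mm); z points along the fingers, y is the line along which they close (so a half turn about z gives the same grasp; the last joint's range is limited). The gripper opens to 85 mm and grips with 20 to 120 N. Pads are 22 mm wide; open, the fingers measure 114 mm over their backs; the gripper's body (76 mm by 85 mm) begins 54 mm behind the grasp point. The pads swing forward as they close: fully open they stand 13 mm farther back than shut.
Start: joints at [-0.776, 0.04, 0.085, 0, -1.615, -0.334], TCP at [266.804, -537.391, 231.261] pointing down, gripper open.
Joint ranges: [-2.56, 2.56], [-1.29, 2.01], [-1.08, 1.49], [-3.29, 1.98], [-2.81, -0.18], [-2.99, 2.99]. Speed limits (rad/s): [2.57, 2.57, 3.01, 3.14, 3.14, 3.14].

## Interface

Orientations are given as a rotation vector (axis times angle).
In Python, from workcell import bot gives the robot as it stands.
- The arm moves only by the tool play_rows, never from a script. Its argument "series" is a list of rows, each a list of 7 numbers: the shift along the tool's x, y, z scaled (see below), then the turn, a rotation vector about the tool's x, y, z scaled (see below), then the opening, from 0 (shut) to 1 (fully open). A call has exactly 5 rows; each row is the pose to reach, as a shift and turn from the pose commanded when the call began, along the tool's axes at that moment, turning the shorter way round; what a row does not reach only later rows make up. The controller multiplies each number of a shift by 0.5 m and each number of a turn by 180 degrees. A row lasts 1/12 s, in which the tool goes at most 41.7 mm and 7.16 degrees, less where a joint would pass 70% of its speed; a pose out of reach is approached as far as the arm can. A call with a number of a shift or a turn outside -1 to 1 is refused whole. A call with a gripper value outside its range is refused whole. The fingers move at their own pace and stop on an object; the grip force is fixed at half the most. Time passes only in rows, so rows that repeat a pose let the fingers close, or fill a call up. It gives the time, the measured TCP pose, the force, the opening and the grip force at its end, in the units of the state.
- bot.get_state(): the state, without advancing time (a new reading comes with each control period).
- bot.read_camera(name): name is "side" or "top" or "wrist"; returns a dict with "frame" (420x560x3 uint8, red, green, blue), "mtx" (3x3 intrinsics, pixels), "k1" (the pictures are not rectified: a ray, as slopes to the right and down, at radius r is drawn at 1 + k1 r^2 times it, then the intrinsics apply), "world_from_camera" (4x4, takes a point from camera to world coordinates). Camera axes: x right, y down, z forward; pixel columns grow to the right and rows downward; lengths in mm; the calibration is good to about 2 mm. A picture is of the moment at which its call begins. There is no depth.
- bot.job_done(): hands the job in; it is judged then, once.
The state is a dict: "t": time; "joint_positions": joint angles; "qvel": joint speeds; "effort": joint torques, N m; "ee_pos": TCP position; "ee_rot": TCP orientation; "contact_force": force on the tool from outside, world axes, zero at the start; "moment": the same for the moment, N m; "gripper_width": finger opening in mm; "grasp_force": force on a finger pad.
Only numpy, scipy, OpenCV 4.12 (cv2) and the standard library are available. Lean on these libraries where they do the work, as an engineer would, in place of code of your own. Each camera call takes 0.05 s, during which the arm holds its last target. There are 200 camera calls.

## Working session

There is one attempt and no reset: what is moved stays moved. The work goes in short steps, Python scripts to look and compute and a tool call to move; the robot and the scene stay as the last step left them, time stands still between calls to the robot, and variables do not carry over. Pictures are saved under pics/ and viewed, at most 10 in all, crops included, and the job is handed in when it is done.

Besides the shell and the picture viewer there is one more tool, called after "Emit:" as name([rows], argument=value, ...), one row to a line, values as JSON. play_rows: Moves the arm, as the interface text tells. Its arguments: {"type":"object","properties":{"series":{"type":"array"}},"required":["series"]}

```bash
mkdir -p pics; ls; cat > h.py <<'E'
import numpy as np, cv2
from scipy.spatial.transform import Rotation as R
from workcell import bot
def cam(n,save=None):
    c=bot.read_camera(n)
    if save: cv2.imwrite('pics/'+save,c['frame'][:,:,::-1])
    return c
def ray(c,u,v):
    K=c['mtx']; k=c['k1']
    p=cv2.undistortPoints(np.array([[[u,v]]],float),np.array(K,float),np.array([k,0,0,0],float))[0,0]
    T=np.array(c['world_from_camera']); return T[:3,3],T[:3,:3]@np.array([p[0],p[1],1])
def onz(c,u,v,z):
    o,d=ray(c,u,v); return o+d*(z-o[2])/d[2]
def proj(c,P):
    T=np.linalg.inv(np.array(c['world_from_camera']))
    return cv2.projectPoints(np.atleast_2d(np.array(P,float)),cv2.Rodrigues(T[:3,:3])[0],T[:3,3],np.array(c['mtx'],float),np.array([c['k1'],0,0,0],float))[0][:,0]
E
python3 - <<'E'
from h import *
for n in ['top','side']:
    c=cam(n,n+'0.png'); print(n,c['k1'],np.round(c['mtx'],1).tolist(),np.round(c['world_from_camera'],3).tolist())
s=bot.get_state(); print(s['ee_pos'],s['ee_rot'],s['gripper_width'],R.from_rotvec(s['ee_rot']).as_matrix().round(3),s['t'])
E
```

```text
pics
top -0.01148300269906679 [[425.8, 0.0, 285.5], [0.0, 425.8, 214.4], [0.0, 0.0, 1.0]] [[0.003, -0.998, 0.057, 526.54], [-1.0, -0.004, -0.01, -5.486], [0.01, -0.057, -0.998, 1214.558], [0.0, 0.0, 0.0, 1.0]]
side -0.04426736765745568 [[449.0, 0.0, 279.2], [0.0, 449.0, 205.1], [0.0, 0.0, 1.0]] [[-0.722, -0.466, 0.511, 57.1], [-0.691, 0.506, -0.516, 543.551], [-0.018, -0.726, -0.687, 768.267], [0.0, 0.0, 0.0, 1.0]]
[ 266.72444597 -537.12820654  230.39113742] [ 7.17345921e-01 -3.05811003e+00 -2.36868699e-03] 85.2260473540711 [[-0.896 -0.445 -0.001]
 [-0.445  0.896  0.001]
 [ 0.     0.002 -1.   ]] 0.1
```

View pics/top0.png

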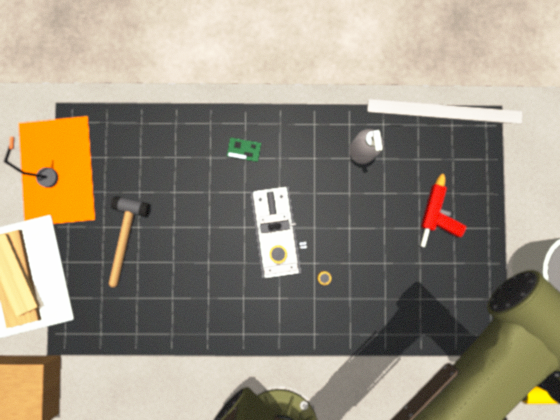

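View pics/side0.png

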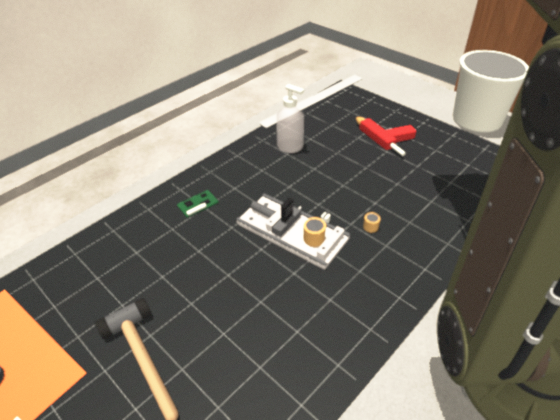

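The top view shows the holder at about (276,232), the tin on its bed at (279,254), the marker clip at (303,245), and a smaller decoy tin at (325,278). The side view confirms this: tin at (315,232), tab at (287,210). Next I'll measure.

```bash
python3 - <<'E'
from h import *
c=cam('top'); s=cam('side')
a=cv2.resize(c['frame'][180:285,240:345],None,fx=5.5,fy=5.5,interpolation=cv2.INTER_CUBIC)
cv2.imwrite('pics/z0.png',a[:,:,::-1])
a=cv2.resize(s['frame'][185:270,230:390],None,fx=5,fy=5,interpolation=cv2.INTER_CUBIC)
cv2.imwrite('pics/z1.png',a[:,:,::-1])
hsv=cv2.cvtColor(c['frame'],cv2.COLOR_RGB2HSV)
# brass tops
m=cv2.inRange(hsv,(10,80,80),(30,255,255)); m[:, :240]=0;m[:,345:]=0;m[:180]=0;m[290:]=0
for k in cv2.findContours(m,0,2)[0]:
    if len(k)>5 and cv2.contourArea(k)>20:
        (u,v),r=cv2.minEnclosingCircle(k); print('brass',u,v,r,onz(c,u,v,57).round(1))
        print(cv2.fitEllipse(k))
w=cv2.inRange(hsv,(0,0,130),(180,60,255)); w[:, :240]=0;w[:,345:]=0;w[:180]=0;w[290:]=0
cs=sorted(cv2.findContours(w,0,2)[0],key=cv2.contourArea)
k=max([cv2.convexHull(q) for q in cs],key=cv2.contourArea); r=cv2.minAreaRect(k); print(r)
P=[onz(c,*p,15)[:2] for p in cv2.boxPoints(r)]; print(np.round(P,1), [np.linalg.norm(P[i]-P[i-1]).round(1) for i in range(4)])
E
```

```text
brass 324.08209228515625 277.5596923828125 7.726235389709473 [ 422.6 -122.    57. ]
((324.03143310546875, 277.6921081542969), (14.516658782958984, 15.046120643615723), 134.70556640625)
brass 278.18084716796875 254.05319213867188 9.129979133605957 [485.6   2.3  57. ]
((277.89019775390625, 254.03456115722656), (16.775556564331055, 17.704736709594727), 160.7261505126953)
((276.0, 231.0), (90.22681427001953, 40.44650650024414), 81.8698959350586)
[[666.7  84.1]
 [683.5 -29.1]
 [431.9 -65.5]
 [415.8  46.6]] [np.float64(253.7), np.float64(114.5), np.float64(254.1), np.float64(113.2)]
```

View pics/z0.png

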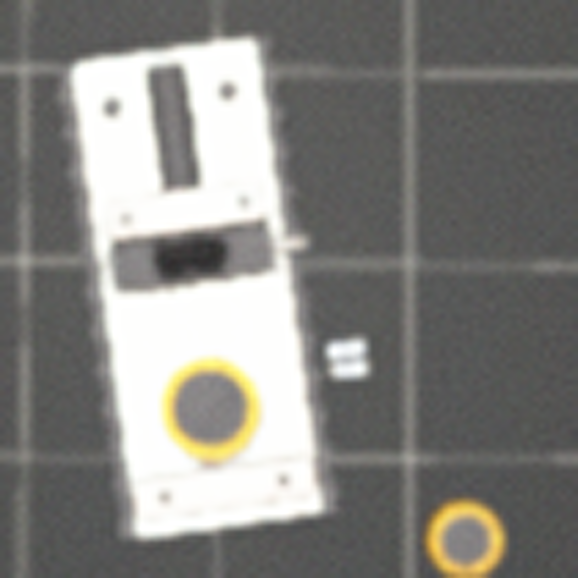

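View pics/z1.png

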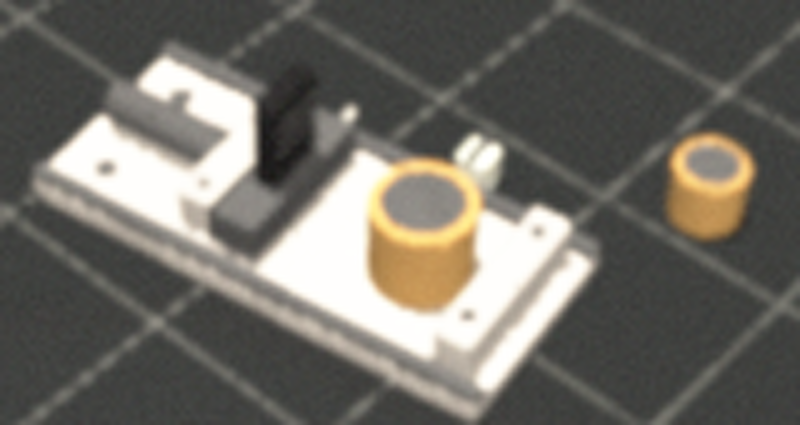

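The holder's axis is about 8° from world x. The tin is at about (486, 2) and the bed is toward the robot. First I'll traverse at height.

Emit:
play_rows([
  [-0.058, 0.051, 0, 0, 0, 0, 1],
  [-0.116, 0.103, 0, 0, 0, 0, 1],
  [-0.175, 0.154, 0, 0, 0, 0, 1],
  [-0.233, 0.206, 0, 0, 0, 0, 1],
  [-0.291, 0.257, 0, 0, 0, 0, 1],
])

```text
t: 0.62
ee_pos: [340.1, -356.0, 231.0]
ee_rot: [0.717, -3.059, -0.0]
contact_force: [1.7, -0.5, 0.4]
gripper_width: 85.6
grasp_force: 0.0
```

Emit:
play_rows([
  [-0.058, 0.051, 0, 0, 0, 0, 1],
  [-0.116, 0.103, 0, 0, 0, 0, 1],
  [-0.175, 0.154, 0, 0, 0, 0, 1],
  [-0.233, 0.206, 0, 0, 0, 0, 1],
  [-0.291, 0.257, 0, 0, 0, 0, 1],
])

```text
t: 1.03
ee_pos: [413.3, -175.9, 231.4]
ee_rot: [-0.717, 3.058, 0.0]
contact_force: [0.6, -0.5, -0.1]
gripper_width: 85.0
grasp_force: 0.0
```

Emit:
play_rows([
  [-0.058, 0.051, 0, 0, 0, 0, 1],
  [-0.116, 0.103, 0, 0, 0, 0, 1],
  [-0.175, 0.154, 0, 0, 0, 0, 1],
  [-0.233, 0.206, 0, 0, 0, 0, 1],
  [-0.291, 0.257, 0, 0, 0, 0, 1],
])

```text
t: 1.45
ee_pos: [486.6, 4.1, 231.5]
ee_rot: [-0.718, 3.058, 0.0]
contact_force: [1.2, -0.7, 0.7]
gripper_width: 85.2
grasp_force: 0.0
```

Emit:
play_rows([
  [0, 0, 0, 0, 0, 0.035, 1],
  [0, 0, 0, 0, 0, 0.07, 1],
  [0, 0, 0, 0, 0, 0.101, 1],
  [0, 0, 0, 0, 0, 0.101, 1],
  [0, 0, 0, 0, 0, 0.101, 1],
])

```text
t: 1.87
ee_pos: [486.3, 2.0, 231.2]
ee_rot: [0.23, -3.133, -0.0]
contact_force: [0.6, 0.3, -0.2]
gripper_width: 85.3
grasp_force: 0.0
```

```bash
python3 - <<'E'
from h import *
c=cam('wrist','w0.png'); s=cam('side'); st=bot.get_state()
print(R.from_rotvec(st['ee_rot']).as_matrix().round(3), st['joint_positions'])
print(np.round(c['world_from_camera'],2).tolist())
for n,q in (('w',c),('s',s)):
    print(n,proj(q,[[485.6,2.3,57],[485.6,2.3,12]]))
E
```

```text
[[-0.989 -0.145 -0.   ]
 [-0.145  0.989  0.   ]
 [ 0.     0.    -1.   ]] [ 4.19632557e-01 -2.66231934e-01 -1.96577931e-01 -1.55840465e-04
 -1.64048466e+00 -1.84455736e+00]
[[-0.15, 0.94, 0.31, 405.29], [0.99, 0.14, 0.05, -9.77], [0.0, 0.32, -0.95, 373.94], [0.0, 0.0, 0.0, 1.0]]
w [[280.44150268 183.00895166]
 [280.40605885 172.93554588]]
s [[314.35996965 224.69596027]
 [313.64345904 238.49924338]]
```

View pics/w0.png

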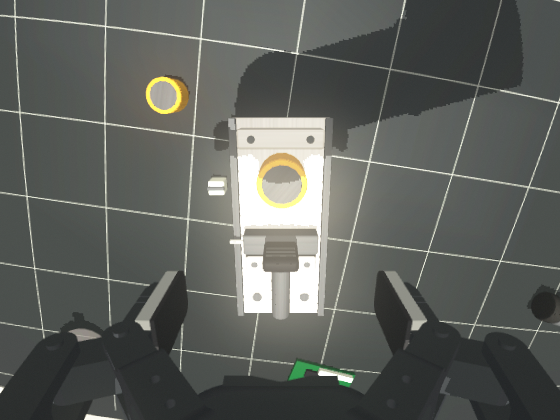

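The wrist view shows the tin ring at (282,184), where the prediction was (280,183), so the tool is centred. The clip is at (217,187) and the pointer at (236,241). I'll descend and grip.

Emit:
play_rows([
  [0, 0, 0.07, 0, 0, 0, 1],
  [0, 0.001, 0.14, 0, 0, 0, 1],
  [0, 0.002, 0.21, 0, 0, 0, 1],
  [0, 0.002, 0.28, 0, 0, 0, 1],
  [0, 0.002, 0.34, 0, 0, 0, 1],
])

```text
t: 2.38
ee_pos: [485.4, 2.6, 58.9]
ee_rot: [0.228, -3.132, -0.001]
contact_force: [0.1, 0.1, -0.9]
gripper_width: 85.1
grasp_force: 0.0
```

Emit:
play_rows([
  [0, 0, 0.015, 0, 0, 0, 1],
  [0, 0, 0.03, 0, 0, 0, 1],
  [0, 0, 0.045, 0, 0, 0, 1],
  [0, 0, 0.06, 0, 0, 0, 1],
  [0, 0, 0.068, 0, 0, 0, 1],
])

```text
t: 2.8
ee_pos: [486.8, 3.2, 27.8]
ee_rot: [-0.226, 3.132, 0.001]
contact_force: [-0.9, -0.0, -0.1]
gripper_width: 85.4
grasp_force: 0.0
```

Emit:
play_rows([
  [0, 0, 0, 0, 0, 0, 0.8],
  [0, 0, 0, 0, 0, 0, 0.7],
  [0, 0, 0, 0, 0, 0, 0.6],
  [0, 0, 0, 0, 0, 0, 0.5],
  [0, 0, 0, 0, 0, 0, 0.4],
])

```text
t: 3.22
ee_pos: [487.0, 3.1, 28.5]
ee_rot: [-0.225, 3.132, 0.0]
contact_force: [-0.3, 0.6, 4.4]
gripper_width: 48.4
grasp_force: 62.5
```

Emit:
play_rows([
  [0, 0, 0, 0, 0, 0, 0.3],
  [0, 0, 0, 0, 0, 0, 0.3],
  [0, 0, 0, 0, 0, 0, 0.3],
  [0, 0, 0, 0, 0, 0, 0.3],
  [0, 0, 0, 0, 0, 0, 0.3],
])

```text
t: 3.63
ee_pos: [487.0, 3.1, 28.5]
ee_rot: [-0.226, 3.131, 0.0]
contact_force: [-1.1, 0.9, 5.8]
gripper_width: 48.4
grasp_force: 62.5
```

Emit:
play_rows([
  [0, 0, -0.01, 0, 0, 0, 0.3],
  [0, 0, -0.03, 0, 0, 0, 0.3],
  [0, 0, -0.07, 0, 0, 0, 0.3],
  [0, 0, -0.12, 0, 0, 0, 0.3],
  [0, 0, -0.16, 0, 0, 0, 0.3],
])

```text
t: 4.05
ee_pos: [486.1, 2.8, 109.0]
ee_rot: [0.225, -3.133, 0.0]
contact_force: [0.2, 0.2, -0.5]
gripper_width: 48.6
grasp_force: 62.2
```

```bash
python3 - <<'E'
from h import *
st=bot.get_state(); M=R.from_rotvec(st['ee_rot']).as_matrix(); p=st['ee_pos']
print(p,st['contact_force'],st['gripper_width'],st['grasp_force'])
print(M.T@(np.array([470,175,p[2]])-p)/500)
E
```

```text
[486.06397159   2.8423711  108.97754165] [ 0.22706327  0.23538632 -0.52150634] 48.58361415050857 62.19373941421509
[-1.74456245e-02  3.45370598e-01 -4.24519126e-05]
```

Emit:
play_rows([
  [0, 0.05, 0, 0, 0, 0, 0.3],
  [-0.01, 0.13, 0, 0, 0, 0, 0.3],
  [-0.01, 0.21, 0, 0, 0, 0, 0.3],
  [-0.02, 0.29, 0, 0, 0, 0, 0.3],
  [-0.02, 0.345, 0, 0, 0, 0, 0.3],
])

```text
t: 4.47
ee_pos: [470.8, 177.8, 107.6]
ee_rot: [0.227, -3.133, -0.001]
contact_force: [0.8, -1.0, -2.4]
gripper_width: 48.3
grasp_force: 62.4
```

Emit:
play_rows([
  [0, 0, 0.02, 0, 0, 0, 0.3],
  [0, 0, 0.07, 0, 0, 0, 0.3],
  [0, 0, 0.12, 0, 0, 0, 0.3],
  [0, 0, 0.155, 0, 0, 0, 0.3],
  [0, 0, 0.17, 0, 0, 0, 0.3],
])

```text
t: 4.88
ee_pos: [469.6, 174.0, 19.1]
ee_rot: [0.224, -3.129, 0.003]
contact_force: [-1.2, -0.8, -1.7]
gripper_width: 48.4
grasp_force: 62.5
```

```bash
python3 - <<'E'
from h import *
c=cam('wrist','w1.png'); st=bot.get_state(); print(st['ee_pos'],st['contact_force'],st['gripper_width'],st['grasp_force'])
E
```

```text
[469.65292336 173.90375376  19.03402643] [-0.92890325  0.08913905 -2.92866139] 48.32920212486516 62.515740394592285
```

View pics/w1.png

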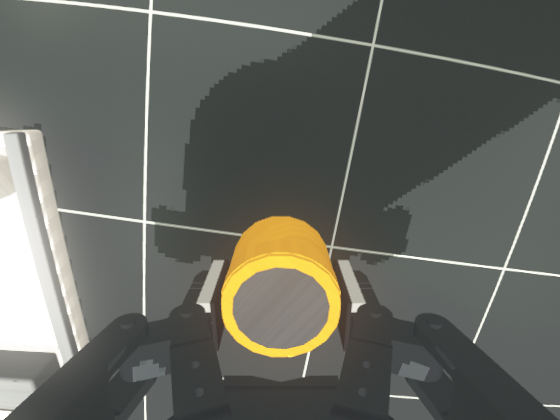

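The tin is held upright (ring at about (282,305)) above the mat, clear of the holder. I'll ease it down the last 2–3 mm and check for contact.

Emit:
play_rows([
  [0, 0, 0.001, 0, 0, 0, 0.3],
  [0, 0, 0.002, 0, 0, 0, 0.3],
  [0, 0, 0.003, 0, 0, 0, 0.3],
  [0, 0, 0.004, 0, 0, 0, 0.3],
  [0, 0, 0.004, 0, 0, 0, 0.3],
])

```text
t: 5.35
ee_pos: [471.8, 175.4, 21.1]
ee_rot: [-0.225, 3.133, 0.001]
contact_force: [-1.3, 0.5, -2.1]
gripper_width: 48.6
grasp_force: 62.5
```

Emit:
play_rows([
  [0, 0, 0.002, 0, 0, 0, 0.3],
  [0, 0, 0.004, 0, 0, 0, 0.3],
  [0, 0, 0.006, 0, 0, 0, 0.3],
  [0, 0, 0.007, 0, 0, 0, 0.3],
  [0, 0, 0.007, 0, 0, 0, 0.3],
])

```text
t: 5.77
ee_pos: [471.3, 175.1, 16.7]
ee_rot: [0.225, -3.133, 0.0]
contact_force: [-0.5, -0.2, -1.6]
gripper_width: 48.5
grasp_force: 62.5
```

Emit:
play_rows([
  [0, 0, 0.001, 0, 0, 0, 0.3],
  [0, 0, 0.001, 0, 0, 0, 0.3],
  [0, 0, 0.002, 0, 0, 0, 0.3],
  [0, 0, 0.002, 0, 0, 0, 0.3],
  [0, 0, 0.002, 0, 0, 0, 0.3],
])

```text
t: 6.18
ee_pos: [471.5, 175.2, 16.5]
ee_rot: [-0.225, 3.133, -0.0]
contact_force: [-3.9, -0.3, 4.8]
gripper_width: 48.6
grasp_force: 62.7
```

Contact (+4.8 N up): the tin is standing on the mat. Release it and rise.

Emit:
play_rows([
  [0, 0, 0, 0, 0, 0, 0.7],
  [0, 0, 0, 0, 0, 0, 0.85],
  [0, 0, 0, 0, 0, 0, 1],
  [0, 0, 0, 0, 0, 0, 1],
  [0, 0, 0, 0, 0, 0, 1],
])

```text
t: 6.6
ee_pos: [471.5, 175.1, 15.7]
ee_rot: [0.225, -3.133, -0.0]
contact_force: [-0.5, 0.2, -0.8]
gripper_width: 85.5
grasp_force: 0.0
```

Emit:
play_rows([
  [0, 0, 0, 0, 0, 0, 1],
  [0, 0, -0.02, 0, 0, 0, 1],
  [0, 0, -0.06, 0, 0, 0, 1],
  [0, 0, -0.12, 0, 0, 0, 1],
  [0, 0, -0.19, 0, 0, 0, 1],
])

```text
t: 7.02
ee_pos: [470.6, 174.5, 111.1]
ee_rot: [0.225, -3.131, 0.002]
contact_force: [0.5, -0.1, -0.0]
gripper_width: 84.9
grasp_force: 0.0
```

Emit:
play_rows([
  [0, 0, -0.07, 0, 0, 0, 1],
  [0, 0, -0.14, 0, 0, 0, 1],
  [0, 0, -0.2, 0, 0, 0, 1],
  [0, 0, -0.24, 0, 0, 0, 1],
  [0, 0, -0.24, 0, 0, 0, 1],
])

```text
t: 7.43
ee_pos: [473.0, 175.5, 237.4]
ee_rot: [-0.224, 3.125, 0.006]
contact_force: [-1.2, 0.4, 0.1]
gripper_width: 85.4
grasp_force: 0.0
```

Emit:
play_rows([
  [-0.02, -0.05, 0, 0, 0, 0, 1],
  [-0.05, -0.13, 0, 0, 0, 0, 1],
  [-0.08, -0.21, 0, 0, 0, 0, 1],
  [-0.11, -0.29, 0, 0, 0, 0, 1],
  [-0.134, -0.35, 0, 0, 0, 0, 1],
])

```text
t: 7.85
ee_pos: [563.4, 9.2, 231.2]
ee_rot: [-0.225, 3.133, -0.0]
contact_force: [0.2, 0.7, -0.3]
gripper_width: 85.8
grasp_force: 0.0
```

Emit:
play_rows([
  [0, 0, 0, 0, 0, -0.035, 1],
  [0, 0, 0, 0, 0, -0.07, 1],
  [0, 0, 0, 0, 0, -0.105, 1],
  [0, 0, 0, 0, 0, -0.14, 1],
  [0, 0, 0, 0, 0, -0.175, 1],
])

```text
t: 8.27
ee_pos: [562.7, 11.2, 231.0]
ee_rot: [1.075, -2.952, -0.0]
contact_force: [-0.5, -0.0, -0.2]
gripper_width: 85.2
grasp_force: 0.0
```

Emit:
play_rows([
  [0, 0, 0, 0, 0, -0.035, 1],
  [0, 0, 0, 0, 0, -0.07, 1],
  [0, 0, 0, 0, 0, -0.105, 1],
  [0, 0, 0, 0, 0, -0.14, 1],
  [0, 0, 0, 0, 0, -0.175, 1],
])

```text
t: 8.68
ee_pos: [562.6, 11.4, 231.0]
ee_rot: [1.836, -2.549, -0.0]
contact_force: [-0.6, -1.0, 0.0]
gripper_width: 85.2
grasp_force: 0.0
```

Emit:
play_rows([
  [0, 0, 0, 0, 0, -0.035, 1],
  [0, 0, 0, 0, 0, -0.07, 1],
  [0, 0, 0, 0, 0, -0.105, 1],
  [0, 0, 0, 0, 0, -0.14, 1],
  [0, 0, 0, 0, 0, -0.15, 1],
])

```text
t: 9.1
ee_pos: [562.6, 11.4, 231.1]
ee_rot: [2.381, -2.05, -0.0]
contact_force: [-0.5, 0.3, -0.1]
gripper_width: 85.4
grasp_force: 0.0
```

```bash
python3 - <<'E'
from h import *
c=cam('wrist'); st=bot.get_state(); print(st['ee_pos'],R.from_rotvec(st['ee_rot']).as_matrix().round(3).tolist(),st['joint_positions'])
print(np.round(c['world_from_camera'],3).tolist())
cv2.imwrite('pics/w2.png',cv2.resize(c['frame'],(800,600),interpolation=cv2.INTER_CUBIC)[:,:,::-1]); cv2.imwrite('w2raw.png',c['frame'][:,:,::-1])
E
```

```text
[562.62561933  11.45160003 231.03901842] [[0.147, -0.989, -0.0], [-0.989, -0.147, 0.0], [-0.0, 0.0, -1.0]] [ 3.77022504e-01 -5.87668384e-02 -1.38884985e-02 -4.20643440e-05
 -1.61576790e+00 -2.29341245e-01]
[[-0.989, -0.14, -0.048, 574.956], [-0.148, 0.937, 0.316, -69.487], [0.001, 0.32, -0.948, 373.791], [0.0, 0.0, 0.0, 1.0]]
```

View pics/w2.png

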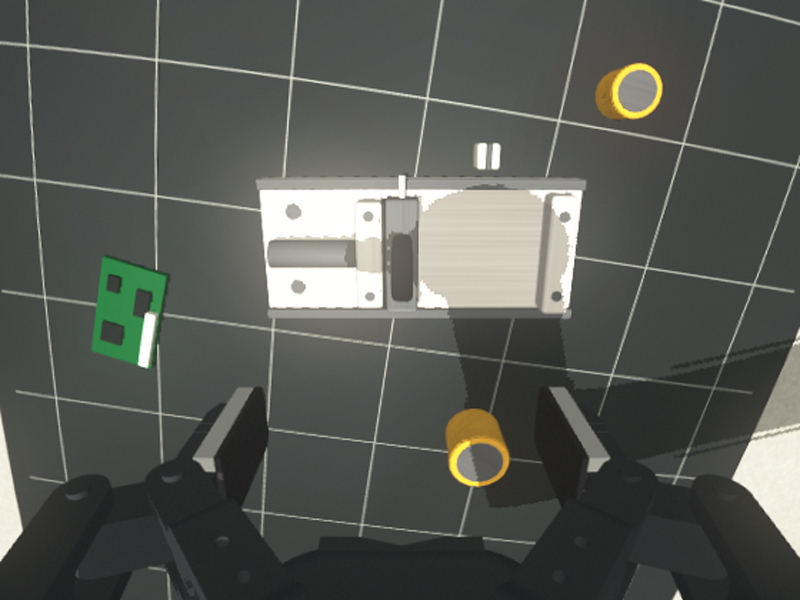

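The tin stands upright at (478,450). The pointer tip is at (403,176), the clip's dark pin at column 488 (rows 143–170), and the tab at (402,267). The rails look horizontal in the image, so the yaw is aligned.

```bash
cat > meas.py <<'E'
from h import *
def line_dir(c,z,rows_pts):
    P=np.array([onz(c,u,v,z)[:2] for u,v in rows_pts]); return P
if __name__=='__main__':
    c=cam('wrist'); g=cv2.cvtColor(c['frame'],cv2.COLOR_RGB2GRAY).astype(int)
    print(g[98:128:2,326:356]); print(g[118:134,272:292])
    for x in range(190,405,30): print(x, np.argmax(np.abs(np.diff(g[115:140,x])))+115,np.argmax(np.abs(np.diff(g[212:228,x])))+212,g[212:228,x].tolist())
E
python3 meas.py
```

```text
[[ 97  97  98  96  96  96  96  96  95  95  95  95  96  96  95  95  94  95
   95  94  93  92  93  93  93  92  92  93  93  93]
 [ 98  98  97  96  96  96 108 133 143 156 201 222 220 217 169 105 121 116
  109 162 197 200 179 123  93  94  93  93  94  92]
 [ 98  98  97  98  98 108 140 165 203 252 255 255 255 255 243 126 148 142
  128 252 255 255 255 251 167  94  93  94  94  91]
 [ 98  98  99  98  99 114 147 165 221 254 255 255 255 255 230 129 149 148
  141 252 255 255 255 252 172  95  94  94  92  93]
 [100 100  99  99  98 117 152 162 225 254 255 255 255 255 224 132 149 147
  153 252 255 255 255 247 140  94  94  94  94  92]
 [100  99  99 100 100 119 153 162 229 255 255 255 255 254 197 134 147 145
  180 253 255 255 255 243 117  95  94  94  96  94]
 [101 101 100 100 100 124 160 164 232 255 255 255 255 254 183 138 149 144
  195 253 255 255 255 238 100  95  96  95  94  95]
 [101 101 100 101 100 124 162 165 234 255 255 255 255 253 147 141 150 142
  224 255 255 255 255 234  96  95  96  96  95  95]
 [102 101 101 101 104 129 163 168 235 255 255 255 255 253 153 142 149 136
  222 255 255 255 255 232 
[... 2135 characters left out ...]
]
190 132 214 [255, 255, 251, 148, 126, 158, 157, 154, 153, 155, 141, 122, 128, 137, 144, 150]
220 132 214 [255, 255, 252, 179, 132, 162, 160, 159, 158, 161, 145, 112, 110, 111, 109, 108]
250 123 214 [247, 247, 205, 134, 127, 159, 162, 158, 159, 161, 147, 113, 111, 110, 110, 108]
280 138 222 [157, 157, 157, 157, 169, 174, 154, 153, 155, 157, 143, 106, 104, 103, 102, 102]
310 132 215 [255, 255, 254, 223, 109, 143, 150, 147, 149, 150, 132, 97, 93, 94, 91, 93]
340 132 215 [203, 204, 193, 142, 88, 98, 98, 96, 97, 96, 88, 70, 62, 62, 62, 61]
370 132 215 [204, 204, 192, 142, 88, 97, 96, 95, 95, 95, 83, 65, 60, 60, 59, 58]
400 132 212 [81, 79, 79, 79, 79, 79, 78, 77, 77, 77, 75, 76, 74, 76, 75, 74]
```

```bash
python3 - <<'E'
from h import *
c=cam('wrist'); st=bot.get_state(); p=st['ee_pos']; M=R.from_rotvec(st['ee_rot']).as_matrix()
T=np.array(c['world_from_camera'])
a=np.deg2rad(8.45); ex=np.array([np.cos(a),np.sin(a),0]); ey=np.array([-ex[1],ex[0],0])
P=onz(c,281,123,25); Q=onz(c,341.7,118,22)
L=[onz(c,u,132.5,18) for u in (190,390)]; d=L[0]-L[1]; L2=[onz(c,u,v,18) for u,v in ((190,222.4),(370,222.4))]; d2=L2[0]-L2[1]
print('axis',np.degrees(np.arctan2(d[1],d[0])),np.degrees(np.arctan2(d2[1],d2[0])), 'rails sep',(L2[0]-L[0])@ey)
print('P',P,'Q',Q,'dx',(Q-P)@ex,'dy',(Q-P)@ey)
tab=P+58*ey; print('tab',tab, 'tool diff',M.T@(np.array([tab[0],tab[1],p[2]])-p),'tool y',M[:,1],'ex',ex)
print(proj(c,[tab+[0,0,61]]), proj(c,[Q+(tab-P)]))
E
```

```text
axis 8.228031565291058 8.164608285975035 rails sep 101.83509986123724
P [569.87318871 -43.16783263  25.        ] Q [508.64826214 -57.02988518  22.        ] dx -62.597274833791026 dy -4.71479773683324
tab [561.35030471  14.2025469   25.        ] tool diff [-2.94721055e+00  9.29831115e-01 -3.71857832e-05] tool y [-9.89906803e-01 -1.41719869e-01 -1.39448069e-05] ex [0.98914447 0.14694628 0.        ]
[[281.42975693 194.16264779]] [[339.02660448 173.02245572]]
```

Emit:
play_rows([
  [-0.006, 0.003, 0.05, 0, 0, 0, 1],
  [-0.006, 0.003, 0.12, 0, 0, 0, 1],
  [-0.006, 0.003, 0.19, 0, 0, 0, 1],
  [-0.006, 0.003, 0.24, 0, 0, 0, 1],
  [-0.006, 0.003, 0.27, 0, 0, 0, 1],
])

```text
t: 9.67
ee_pos: [559.0, 14.0, 91.9]
ee_rot: [2.37, -2.056, -0.005]
contact_force: [-0.3, 0.1, -0.1]
gripper_width: 85.3
grasp_force: 0.0
```

Emit:
play_rows([
  [0, 0, 0.03, 0, 0, 0, 1],
  [0, 0, 0.06, 0, 0, 0, 1],
  [0, 0, 0.08, 0, 0, 0, 1],
  [0, 0, 0.1, 0, 0, 0, 1],
  [0, 0, 0.1, 0, 0, 0, 0.7],
])

```text
t: 10.08
ee_pos: [559.8, 14.1, 43.7]
ee_rot: [2.372, -2.056, -0.003]
contact_force: [0.5, 0.1, -1.3]
gripper_width: 75.4
grasp_force: 0.0
```

Emit:
play_rows([
  [0, 0, 0, 0, 0, 0, 0.5],
  [0, 0, 0, 0, 0, 0, 0.35],
  [0, 0, 0, 0, 0, 0, 0.2],
  [0, 0, 0, 0, 0, 0, 0.1],
  [0, 0, 0, 0, 0, 0, 0],
])

```text
t: 10.5
ee_pos: [561.5, 14.4, 46.6]
ee_rot: [-2.374, 2.055, -0.002]
contact_force: [5.4, -0.2, 2.3]
gripper_width: 13.3
grasp_force: 59.4
```

Emit:
play_rows([
  [0, 0, 0, 0, 0, 0, 0],
  [0, 0, 0, 0, 0, 0, 0],
  [0, 0, 0, 0, 0, 0, 0],
  [0, 0, 0, 0, 0, 0, 0],
  [0, 0, 0, 0, 0, 0, 0],
])

```text
t: 10.92
ee_pos: [561.8, 14.5, 46.6]
ee_rot: [-2.374, 2.055, -0.002]
contact_force: [5.4, 0.9, 2.0]
gripper_width: 13.2
grasp_force: 60.2
```

Tab gripped. Pull 52 mm, then measure again.

Emit:
play_rows([
  [0, 0.01, 0, 0, 0, 0, 0],
  [0, 0.022, 0, 0, 0, 0, 0],
  [0, 0.034, 0, 0, 0, 0, 0],
  [0, 0.046, 0, 0, 0, 0, 0],
  [0, 0.056, 0, 0, 0, 0, 0],
])

```text
t: 11.33
ee_pos: [534.0, 10.4, 46.6]
ee_rot: [-2.374, 2.055, -0.003]
contact_force: [7.9, 0.6, 0.9]
gripper_width: 13.3
grasp_force: 59.9
```

Emit:
play_rows([
  [0, 0.012, 0, 0, 0, 0, 0],
  [0, 0.024, 0, 0, 0, 0, 0],
  [0, 0.036, 0, 0, 0, 0, 0],
  [0, 0.044, 0, 0, 0, 0, 0],
  [0, 0.048, 0, 0, 0, 0, 0],
])

```text
t: 11.75
ee_pos: [510.5, 6.9, 46.6]
ee_rot: [-2.373, 2.054, -0.004]
contact_force: [11.4, -1.1, -1.7]
gripper_width: 13.1
grasp_force: 59.6
```

Emit:
play_rows([
  [0, 0, 0, 0, 0, 0, 0],
  [0, 0, 0, 0, 0, 0, 0],
  [0, 0, 0, 0, 0, 0, 0],
  [0, 0, 0, 0, 0, 0, 0],
  [0, 0, 0, 0, 0, 0, 0],
])

```text
t: 12.17
ee_pos: [510.8, 7.0, 46.6]
ee_rot: [-2.373, 2.055, -0.004]
contact_force: [8.9, -0.0, 0.5]
gripper_width: 13.3
grasp_force: 59.7
```

```bash
python3 - <<'E'
from h import *
c=cam('wrist'); s=cam('side'); st=bot.get_state(); print(st['ee_pos'],st['contact_force'],st['gripper_width'])
cv2.imwrite('w3raw.png',c['frame'][:,:,::-1])
q=proj(c,[[569.87-52*.99,-43.17-52*.143,25],[508.6,-57,22]]); print(q)
u,v=q.mean(0).astype(int); u0,v0=max(u-60,0),max(v-45,0)
A=cv2.resize(c['frame'][v0:v0+90,u0:u0+120],(600,450),interpolation=cv2.INTER_CUBIC)
cv2.imwrite('pics/w3.png',A[:,:,::-1]); print(u0,v0)
E
```

```text
[510.8000538    6.97063778  46.61214521] [ 8.53118863 -0.31502566 -0.05998365] 13.035415666131511
[[282.13336086 146.19955999]
 [303.47459417 135.40525524]]
232 95
```

View pics/w3.png

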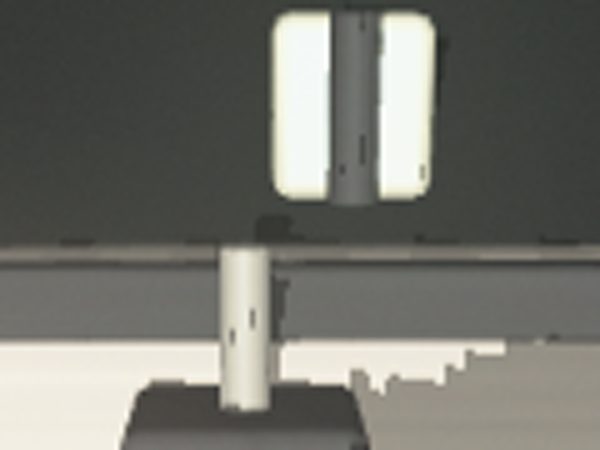

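The pointer pin is centred at crop x≈244 with its tip at y≈250. The mark pin is at x≈355 with its inner end at y≈200.

```bash
cat > m2.py <<'E'
from h import *
def prof(g,v0,v1,u0,u1): return g[v0:v1,u0:u1].mean(0).round().astype(int).tolist()
def dx(c,pu,pv,qu,qv,deg=8.2):
    a=np.deg2rad(deg); ex=np.array([np.cos(a),np.sin(a),0])
    P=onz(c,pu,pv,25); Q=onz(c,qu,qv,22); return P.round(1),Q.round(1),(Q-P)@ex
E
python3 - <<'E'
from m2 import *
c=cam('wrist'); g=cv2.cvtColor(c['frame'],cv2.COLOR_RGB2GRAY)
print(prof(g,148,160,272,290)); print(prof(g,115,130,286,320))
for d in (7.9,8.2,8.5): print(dx(c,280.4,145.5,302.6,135,d))
st=bot.get_state(); M=R.from_rotvec(st['ee_rot']).as_matrix(); print(M[:,1])
E
```

```text
[108, 108, 108, 108, 166, 196, 213, 223, 231, 226, 193, 202, 181, 144, 79, 81, 86, 102]
[133, 222, 241, 247, 247, 247, 247, 247, 247, 247, 246, 212, 85, 96, 100, 109, 114, 111, 94, 99, 92, 129, 245, 247, 247, 247, 247, 247, 247, 245, 229, 213, 107, 65]
(array([519.3, -50.8,  25. ]), array([509.1, -57.1,  22. ]), np.float64(-10.99177080971364))
(array([519.3, -50.8,  25. ]), array([509.1, -57.1,  22. ]), np.float64(-11.016987229415454))
(array([519.3, -50.8,  25. ]), array([509.1, -57.1,  22. ]), np.float64(-11.041901612847182))
[-0.98967991 -0.14325409 -0.00345476]
```

Emit:
play_rows([
  [0, 0.006, 0, 0, 0, 0, 0],
  [0, 0.012, 0, 0, 0, 0, 0],
  [0, 0.018, 0, 0, 0, 0, 0],
  [0, 0.022, 0, 0, 0, 0, 0],
  [0, 0.022, 0, 0, 0, 0, 0],
])

```text
t: 12.73
ee_pos: [499.8, 5.3, 46.6]
ee_rot: [-2.373, 2.054, -0.004]
contact_force: [10.5, -0.7, -0.6]
gripper_width: 13.5
grasp_force: 59.6
```

Emit:
play_rows([
  [0, 0, 0, 0, 0, 0, 0],
  [0, 0, 0, 0, 0, 0, 0],
  [0, 0, 0, 0, 0, 0, 0],
  [0, 0, 0, 0, 0, 0, 0],
  [0, 0, 0, 0, 0, 0, 0],
])

```text
t: 13.15
ee_pos: [500.0, 5.4, 46.6]
ee_rot: [-2.373, 2.054, -0.004]
contact_force: [9.6, -0.6, -0.0]
gripper_width: 13.1
grasp_force: 59.6
```

```bash
python3 - <<'E'
from m2 import *
c=cam('wrist'); st=bot.get_state(); print(st['ee_pos'],st['contact_force'])
g=cv2.cvtColor(c['frame'],cv2.COLOR_RGB2GRAY)
print(prof(g,148,160,270,292)); print(prof(g,115,130,262,300))
cv2.imwrite('pics/w4.png',c['frame'][:,:,::-1])
E
```

```text
[500.04755543   5.36487868  46.60769402] [ 9.88830514 -0.99069392 -0.05962807]
[109, 108, 108, 108, 108, 108, 165, 196, 194, 222, 231, 227, 210, 201, 180, 144, 75, 94, 107, 107, 107, 107]
[67, 66, 98, 223, 241, 246, 247, 247, 247, 247, 247, 247, 247, 174, 93, 99, 104, 111, 115, 95, 98, 96, 86, 117, 247, 247, 247, 247, 247, 247, 247, 246, 227, 217, 105, 51, 57, 62]
```

View pics/w4.png

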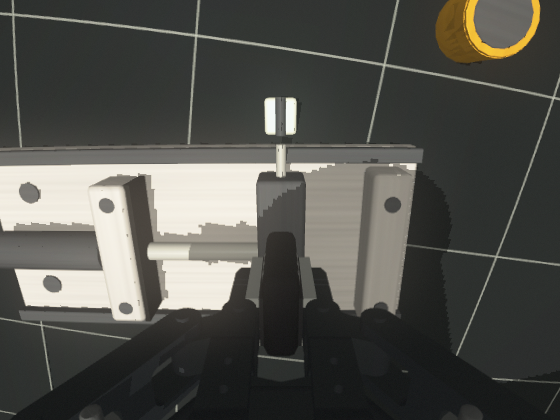

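```bash
python3 - <<'E'
from m2 import *
c=cam('wrist'); print(dx(c,280.5,145.5,280.4,135))
t=cam('top'); 
for z in (45,): print(proj(t,[[471,175,45]]))
h=cv2.cvtColor(t['frame'],cv2.COLOR_RGB2HSV); m=cv2.inRange(h,(10,80,80),(30,255,255)); m[:,:200]=0;m[:,345:]=0;m[:180]=0;m[290:]=0
for k in cv2.findContours(m,0,2)[0]:
    if cv2.contourArea(k)>20: print(cv2.minEnclosingCircle(k))
E
```

```text
(array([508.5, -52.4,  25. ]), array([509.2, -57.1,  22. ]), np.float64(0.05784533661773699))
[[214.95280154 259.08247649]]
((324.1170349121094, 277.5212707519531), 7.712218284606934)
((251.26988220214844, 260.8920593261719), 49.93266677856445)
```

The pins line up to about 0.1 mm. The wrist view shows the pointer at (280,146) directly below the mark at (280,135), with the tab held against the spring at about 10 N. I'll hand in.

```bash
python3 -c "
from workcell import bot
print(bot.job_done())"
```

```text
the job is handed in; nothing more can be done
None
```

The job is handed in: the tin stands upright on the mat clear of the holder, and the jaw is held open about 63 mm by its tab, with pointer and mark lined up to about 0.1 mm by the wrist camera.

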